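# Load the last sample flask and hold the carrier up level

### The job

Take the stoppered sample flask that still stands on the bench and stand it in the empty place of the steel four-flask carrier, fully down, setting it in rather than dropping it, and let go of it. Then grip the carrier by the middle of its handle, lift it about 10 cm clear of the bench without tilting it, and finish still holding it there by the handle, steady and level with all four flasks in it, so that I can take it from you. Leave the amber bottle, the conical flask and the beaker standing where they are.

Things in the scene. Friction and masses are not known exactly. Their poses are not given: they have to be found in the camera images.
- carrier: loose stainless carrier for four flasks, 0.32 kg empty, 150 (x) x 160 (y) x 161 mm tall, any heading. Origin: centre of its underside, on the bench; z up. Flasks stand on its floor, 11 mm up, through four 51 mm holes at x +-40, y +-44 mm in a guide plate 45 to 49 mm up. Flat uprights at x +-71 mm, y 0 carry the handle. Three places are taken; that at x +40, y +44 is empty
- handle (a point): middle of the carrier's handle, 150 mm above the underside, over the carrier's centre; axes as the carrier's. A straight black plastic bar along the carrier's x: 138 mm long, 14 mm wide (y), 22 mm tall (139 to 161 mm up). The loaded carrier weighs about 0.8 kg and hangs level when gripped firmly (40 N or more) across the bar at its middle
- empty_place (a point): centre of the empty place of the carrier, on its floor (11 mm above the underside): the flask's foot comes here. The guide hole above it leaves 3.5 mm all round the flask. Axes as the carrier's
- flask_mid (a point): centre, 64 mm above its foot, of the loose stoppered sample flask on the bench; z up. Round clear glass, 0.12 kg, 128 mm tall; body 44 mm in diameter up to 55 mm, sloping shoulder to 76 mm, straight neck 24 mm in diameter from 76 to 110 mm, then a white stopper 21 mm in diameter, fixed
- flask_neck (a point): middle of that flask's straight neck, 95 mm above its foot, where it is gripped (20 N is ample). When it stands in the carrier, the side of the handle is (seen from above) 25 mm from its neck, and the next neck 56 mm away along the handle: fingers that close along the handle's direction have most room
- aboard1_mid (a point): centre, 64 mm above its foot, of the same kind of flask, already in the carrier at x = +40, y = -44 mm
- aboard2_mid (a point): the same, in the carrier at x = -40, y = +44 mm
- aboard3_mid (a point): the same, in the carrier at x = -40, y = -44 mm
- reagent: bystander: round amber glass reagent bottle, 70 mm in diameter, 140 mm tall; origin at the centre of its underside
- conical: bystander: small open conical glass flask, 64 mm across the foot, 92 mm tall; origin at the centre of its underside
- beaker: bystander: empty glass beaker, 60 mm in diameter, 75 mm tall; origin at the centre of its underside
Not all that is in view belongs to the job. What is shaped like the part that bears aboard3_mid but black or red is not meant.

How it is judged:
By the outcome, as a careful person would: the job done as asked, in the order asked, and still so for the second after the job is handed in, while the arm keeps its last pose, push and grip.
It also fails if it takes over 59 s, if anything falls off the work surface, if the arm or the gripper's body presses on something with over 40 N, if the wrist force passes 120 N, or if a joint passes its speed limit or range.

### The arm

A 7-joint arm with a two-finger parallel gripper is mounted at the origin on the work surface. World frame = base frame: x ahead of the robot, y to its left, z up, the work surface at z = 0. Lengths are in m, angles in rad, forces in N, time in s.
With the tool pointing down it reaches from about 0.4 to 0.85 m from the base axis. Payload 4.5 kg.
Tool frame: the origin (TCP) lies between the finger pads; the fingertips stand 25 mm ahead of it and the grasp point (between the pads) lies 6 mm ahead of it (r.tips_ahead is the distance from the TCP to the fingertips, in m); z points along the fingers, y is the direction in which the jaws open and shut (so a half turn about z gives the same grasp; the last joint's range is limited). The gripper opens to 88 mm and grips with 3 to 60 N. Pads are 18 mm wide; open, the fingers measure 123 mm over their backs; the gripper's body (75 mm by 187 mm) begins 45 mm behind the grasp point.
Start: joints at [1.195, 0.689, -0.195, 1.565, 0.157, 0.902, -0.215], TCP at [0.249, -0.573, 0.264] pointing down, gripper open.
Joint ranges: [-3.01, 3.01], [-0.46, 2.08], [-1.47, 1.51], [0.13, 2.56], [-1, 4.14], [0.04, 2.09], [-2.66, 2.66]. Speed limits (rad/s): [2.57, 2.57, 3.14, 3.14, 3.14, 3.14, 3.14].

### API

Orientations are given as a unit quaternion [x, y, z, w].
In Python, from plant import r, imaging gives the robot as it stands.
- The arm moves only by the tool send_rows, never from a script. Its argument "moves" is one flat list of numbers, 6 for each row, row after row: the shift along the tool's x, y, z in m, then the turn, a rotation vector about the tool's x, y, z in degrees. A call has exactly 5 rows; each row is the pose to reach, as a shift and turn from the pose measured when the call began, along the tool's axes at that moment; what a row does not reach only later rows make up. A row lasts 1/12 s, in which the tool goes at most 41.7 mm and 7.16 degrees, less where a joint would pass 70% of its speed; a pose out of reach is approached as far as the arm can. A call with a gripper value outside its range is refused whole. "claw" is the closure, from -1 (fully open) to 1 (shut), so that 0 is half open, set as the call begins (left out, the last holds). The fingers move at their own pace and stop on an object; "grip_force" is the grip in N (left out, the last holds). Time passes only in rows, so rows that repeat a pose let the fingers close, or fill a call up. It gives the time, the measured TCP pose, the force and the opening at its end, in the units of the state.
- r.get_state(): the state, without advancing time (a new reading comes with each control period).
- imaging.snapshot(name): name is "side" or "top" or "wrist"; returns a dict with "image" (384x512x3 uint8, red, green, blue), "depth" (384x512 float32, m along the optical axis (not along the pixel's ray), 0 where there is no reading), "mtx" (3x3 intrinsics, pixels), "rvec" (rotation vector, rad) and "tvec" (3), from world to camera coordinates, as OpenCV has them. Camera axes: x right, y down, z forward; pixel columns grow to the right and rows downward; lengths in m; the calibration is good to about 2 mm. A picture is of the moment at which its call begins.
- r.finish_job(): hands the job in, once; it reports no verdict.
Trained networks look in a picture, given as the dict that the camera call returned (one of the last four; its "shot" number tells which), for a name from the list of things; names that differ only in an ending like _2 or _b are one class to them, and where a whole thing is asked for, a point or a joint stands for the part that bears it (a point fixed in the world has none). Each returns a list of dicts, best first, with "score" (0 to 1); they miss things now and then, are a little off and sometimes report something else, mostly with a low value. They report only what shows in the picture. A call takes as long as a camera call. They do not tell look-alikes from the thing itself.
- imaging.look_for(query, picture): "box" ([centre column, centre row, width, height] as shares, 0 to 1, of the picture: columns of its width, rows of its height, round what is visible of it).
- imaging.silhouettes(query, picture): "pixels" (384x512 bool, what is visible of it) and "box" ([centre column, centre row, width, height] as shares, 0 to 1, of the picture: columns of its width, rows of its height, round what is visible of it).
- imaging.pinpoint(query, picture): "point" ([column, row] as shares, 0 to 1, of the picture: columns of its width, rows of its height: a listed point, or the origin of a listed thing).
The state is a dict: "clock": time; "q": joint angles; "qd": joint speeds; "joint_torque": joint torques, N m; "tool_pos": TCP position; "eef_rot": TCP orientation; "contact_force": force on the tool from outside, world axes, zero at the start; "moment": the same for the moment, N m; "opening": opening from 0.0 (shut) to 1.0 (fully open).
Only numpy, scipy, OpenCV 4.12 (cv2) and the standard library are available. Lean on these libraries where they do the work, as an engineer would, in place of code of your own. Each camera call takes 0.05 s, during which the arm holds its last target.

## Working session

There is one attempt and no reset: what is moved stays moved. The work goes in short steps, Python scripts to look and compute and a tool call to move; the robot and the scene stay as the last step left them, time stands still between calls to the robot, and variables do not carry over. Pictures are saved under pics/ and viewed, and the job is handed in when it is done.

Besides the shell and the picture viewer there is one more tool, called after ">>>" by a JSON object that holds its "op" and its "data", one argument or row to a line. send_rows: Moves the arm, as the interface text tells. Its arguments: {"type":"object","properties":{"moves":{"type":"array"},"claw":{"type":"number"},"grip_force":{"type":"number"}},"required":["moves"]}

```bash
mkdir -p pics; ls; cat > h.py <<'E'
import numpy as np, cv2
from plant import r, imaging
from scipy.spatial.transform import Rotation as R
def cam(s):
    Rm,_=cv2.Rodrigues(np.array(s['rvec'],float)); return Rm,np.array(s['tvec'],float).ravel(),np.array(s['mtx'],float)
def ray_z(s,u,v,z):
    Rm,t,K=cam(s); d=Rm.T@np.linalg.inv(K)@np.array([u,v,1.]); c=-Rm.T@t
    return c+d*(z-c[2])/d[2]
def proj(s,p):
    Rm,t,K=cam(s); q=K@(Rm@np.array(p,float)+t); return q[:2]/q[2]
def pix(pt): return pt[0]*512,pt[1]*384
def cloud(s):
    Rm,t,K=cam(s); d=s['depth']; v,u=np.mgrid[0:384,0:512]
    P=np.stack([(u-K[0,2])/K[0,0]*d,(v-K[1,2])/K[1,1]*d,d],-1)
    W=(P-t)@Rm; W[d<=0]=np.nan; return W
def save(s,n,box=None,k=1):
    im=s['image'][...,::-1]
    if box: im=im[box[1]:box[3],box[0]:box[2]]
    if k!=1: im=cv2.resize(im,None,fx=k,fy=k,interpolation=cv2.INTER_CUBIC)
    cv2.imwrite('pics/'+n,im)
E
python3 - <<'E'
from h import *
st=r.get_state(); print(st['clock'],st['tool_pos'],st['eef_rot'],st['opening'],r.tips_ahead)
for n in ['side','top']:
    s=imaging.snapshot(n); save(s,n+'0.png',k=1.5); np.savez('/tmp/'+n,**{k:s[k] for k in ['image','depth','mtx','rvec','tvec']})
    print(n,'cam',-cam(s)[0].T@cam(s)[1])
    for q,z in [('carrier',0),('handle',.15),('empty_place',.011),('flask_mid',.064),('flask_neck',.095),('reagent',0),('conical',0),('beaker',0)]:
        for d in imaging.pinpoint(q,s)[:5]:
            u,v=pix(d['point']); print(q,round(d['score'],2),round(u),round(v),ray_z(s,u,v,z).round(3))
E
```

```text
pics
0.0 [ 0.24873304 -0.57273865  0.26290526] [ 9.79074340e-01  2.03500818e-01 -2.53370735e-04 -8.88423964e-04] 0.9994632061143864 0.025
side cam [ 0.32021346 -1.26398839  1.1228482 ]
carrier 0.85 253 229 [ 0.542 -0.026  0.   ]
handle 0.73 242 218 [ 0.485 -0.13   0.15 ]
handle 0.67 251 195 [ 0.538 -0.012  0.15 ]
empty_place 0.89 238 220 [0.496 0.024 0.011]
flask_mid 0.59 242 161 [0.559 0.34  0.064]
flask_neck 0.57 244 160 [0.56  0.299 0.095]
reagent 0.77 287 181 [0.738 0.253 0.   ]
conical 0.62 216 160 [0.458 0.466 0.   ]
beaker 0.63 264 312 [ 0.511 -0.402  0.   ]
top cam [0.42056623 0.02685488 1.3394601 ]
carrier 0.66 289 217 [ 0.488 -0.058  0.   ]
handle 0.97 276 200 [ 0.534 -0.007  0.15 ]
empty_place 0.74 264 212 [0.504 0.031 0.011]
flask_mid 0.74 184 193 [0.567 0.304 0.064]
flask_neck 0.7 179 195 [0.558 0.312 0.095]
conical 0.6 142 230 [0.446 0.465 0.   ]
beaker 0.93 391 209 [ 0.515 -0.419  0.   ]
```

View pics/side0.png

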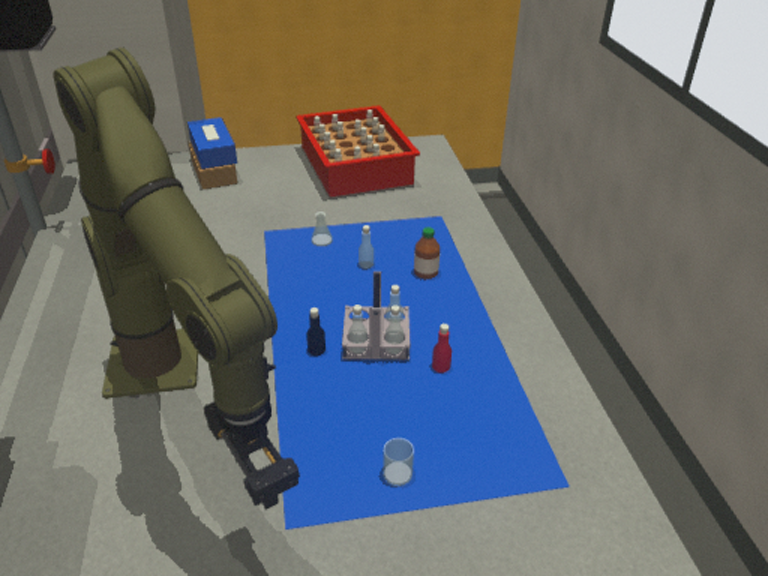

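View pics/top0.png

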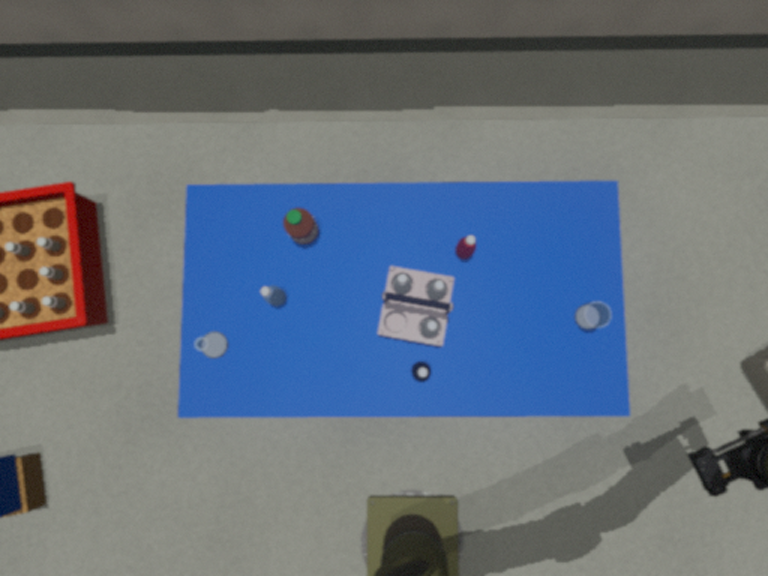

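```bash
python3 - <<'E'
from h import *
s=imaging.snapshot('top'); W=cloud(s)
save(s,'top_crop.png',(160,160,320,260),5)
z=W[...,2]; 
m=(z>.13)&(z<.18)&(abs(W[...,0]-.53)<.12)&(abs(W[...,1]+.01)<.12)
im=s['image'].astype(int); dark=im.sum(2)<200
P=W[m&dark]; print('handle px',len(P),P[:,2].mean() if len(P) else 0)
# dark pixels projected at z=.161
v,u=np.nonzero(m&dark); Q=np.array([ray_z(s,a,b,.161) for a,b in zip(u,v)])
c,(w,h),a=cv2.minAreaRect((Q[:,:2]*1000).astype(np.float32)); print('handle rect',c,w,h,a, Q.mean(0))
_,_,vt=np.linalg.svd(Q[:,:2]-Q[:,:2].mean(0)); print('axis yaw',np.degrees(np.arctan2(vt[0,1],vt[0,0])))
for x0,y0,n in [(.563,.308,'flask'),(.5,.031,'empty')]:
    mm=(abs(W[...,0]-x0)<.05)&(abs(W[...,1]-y0)<.05)&(z>.1); P=W[mm]; print(n,len(P),np.median(P,0) if len(P) else '', P[:,2].max() if len(P) else '')
for q in ['carrier','flask_mid','handle']:
  for d in imaging.silhouettes(q,s)[:5]:
    mm=d['pixels']; vv,uu=np.nonzero(mm); P=W[mm]; print(q,round(d['score'],2),len(uu),(uu.min(),uu.max(),vv.min(),vv.max()),np.nanmedian(P,0).round(3),np.nanmax(P[:,2]).round(3))
# white stopper of loose flask
b=(slice(180,215),slice(165,205)); br=im[b].min(2); yy,xx=np.nonzero(br>170); print('stopper',len(xx),xx.mean()+165,yy.mean()+180, ray_z(s,xx.mean()+165,yy.mean()+180,.126))
E
```

```text
handle px 104 0.1615259706845196
handle rect (532.2786865234375, -14.443351745605469) 128.37123107910156 8.789481163024902 79.73844146728516 [ 0.53210522 -0.01305284  0.161     ]
axis yaw 79.4833886170024
flask 51 [0.55763542 0.3122409  0.12672105] 0.13447578840813432
empty 128 [0.53927999 0.02003411 0.16087882] 0.1671368632612337
carrier 0.69 1599 (np.int64(252), np.int64(301), np.int64(177), np.int64(230)) [ 0.524 -0.008  0.05 ] 0.167
flask_mid 0.55 175 (np.int64(173), np.int64(189), np.int64(190), np.int64(203)) [0.555 0.308 0.067] 0.134
handle 0.7 283 (np.int64(130), np.int64(150), np.int64(221), np.int64(238)) [0.447 0.451 0.037] 0.099
stopper 7 176.14285714285714 193.57142857142858 [0.55957227 0.31495085 0.126     ]
```

View pics/top_crop.png

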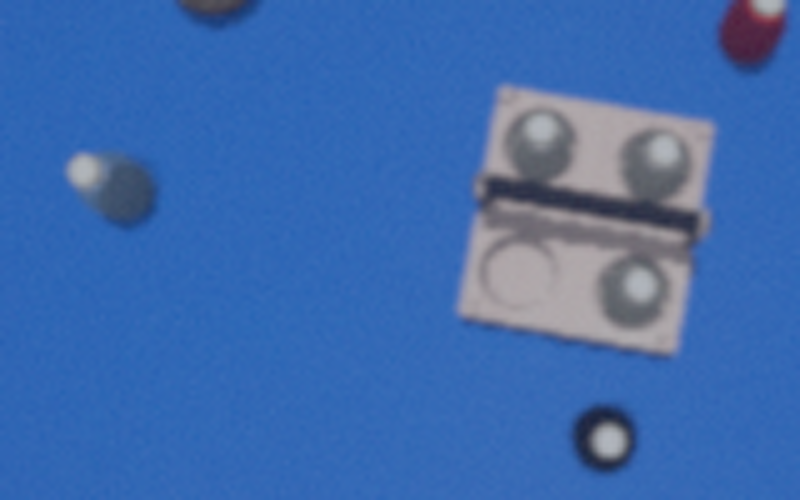

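```bash
cat >> h.py <<'E'
def plan(p,jaw_deg,keep=None):
    """target TCP pos, direction of tool y (deg, world), pointing down; prints rel move in tool axes"""
    st=r.get_state(); R0=R.from_quat(st['eef_rot']); p0=np.array(st['tool_pos'])
    a=np.radians(jaw_deg); y=np.array([np.cos(a),np.sin(a),0]); z=np.array([0,0,-1.]); x=np.cross(y,z)
    Rt=R.from_matrix(np.stack([x,y,z],1)); sh=R0.inv().apply(np.array(p)-p0); rv=np.degrees((R0.inv()*Rt).as_rotvec())
    cy=np.degrees(np.arctan2(*R0.as_matrix()[[1,0],1]))
    print('t %.2f'%st['clock'],'pos',p0.round(4),'jaw %.1f'%cy,'q',np.round(st['q'],2),'F',np.round(st['contact_force'],1),'open %.3f'%st['opening'])
    print('shift mm',(sh*1000).round(1),'turn',rv.round(2))
E
python3 -c "
from h import *
plan((.42,-.30,.30),-31)"
```

```text
t 1.10 pos [ 0.249  -0.5732  0.2637] jaw -66.5 q [ 1.19  0.69 -0.19  1.57  0.16  0.9  -0.22] F [0.7 0.2 0.6] open 0.999
shift mm [ 265.7 -182.5  -36.3] turn [  0.     0.   -35.52]
```

>>> {"op": "send_rows", "data": {
  "moves": [0.032,-0.022,-0.004,0,0,-7,0.064,-0.044,-0.008,0,0,-14,0.096,-0.066,-0.012,0,0,-21,0.128,-0.088,-0.016,0,0,-28,0.16,-0.11,-0.02,0,0,-35]
}}

```text
clock: 1.52
tool_pos: [0.3526, -0.4071, 0.2841]
eef_rot: [0.871, 0.491, 0.0, 0.0]
contact_force: [0.2, 0.2, -0.7]
opening: 1.005
```

```bash
python3 -c "
from h import *
plan((.45,-.17,.33),4)"
```

```text
t 1.52 pos [ 0.3526 -0.4071  0.2841] jaw -31.2 q [ 1.    0.56 -0.37  1.8   0.27  0.83 -0.04] F [ 0.2  0.2 -0.7] open 1.005
shift mm [253.2 -39.5 -46. ] turn [ 3.000e-02  3.000e-02 -3.519e+01]
```

>>> {"op": "send_rows", "data": {
  "moves": [0.04,-0.006,-0.007,0,0,-7,0.08,-0.012,-0.014,0,0,-14,0.12,-0.018,-0.021,0,0,-21,0.16,-0.024,-0.028,0,0,-28,0.2,-0.03,-0.035,0,0,-35]
}}

```text
clock: 1.93
tool_pos: [0.4309, -0.2187, 0.3197]
eef_rot: [0.681, 0.732, -0.0, 0.001]
contact_force: [0.6, -0.6, 0.1]
opening: 1.003
```

```bash
python3 -c "
from h import *
plan((.46,-.03,.36),39)"
```

```text
t 1.93 pos [ 0.4309 -0.2187  0.3197] jaw 4.1 q [ 0.76  0.47 -0.58  1.89  0.33  0.87  0.09] F [ 0.6 -0.6  0.1] open 1.003
shift mm [186.1  42.6 -40.5] turn [ 2.000e-02  8.000e-02 -3.486e+01]
```

>>> {"op": "send_rows", "data": {
  "moves": [0.037,0.008,-0.008,0,0,-7,0.074,0.017,-0.016,0,0,-14,0.111,0.025,-0.024,0,0,-21,0.148,0.034,-0.032,0,0,-28,0.186,0.042,-0.04,0,0,-35]
}}

```text
clock: 2.35
tool_pos: [0.4594, -0.0286, 0.3601]
eef_rot: [0.427, 0.904, -0.0, 0.001]
contact_force: [0.5, 0.3, 0.3]
opening: 0.999
```

```bash
python3 - <<'E'
from h import *
plan((.46,-.03,.36),74)
s=imaging.snapshot('wrist'); save(s,'w1.png',k=1.5); Rm,t,K=cam(s); print('cam',-Rm.T@t,'dir',Rm[2],K[0,0])
E
```

```text
t 2.35 pos [ 0.4594 -0.0286  0.3601] jaw 39.4 q [ 0.5   0.42 -0.79  1.88  0.36  0.98  0.24] F [0.5 0.3 0.3] open 0.999
shift mm [-1.4 -0.5  0.1] turn [ -0.04   0.13 -34.56]
cam [0.41137742 0.02845871 0.48050423] dir [ 0.18408446 -0.22601092 -0.95657304] 270.04916708669566
```

View pics/w1.png

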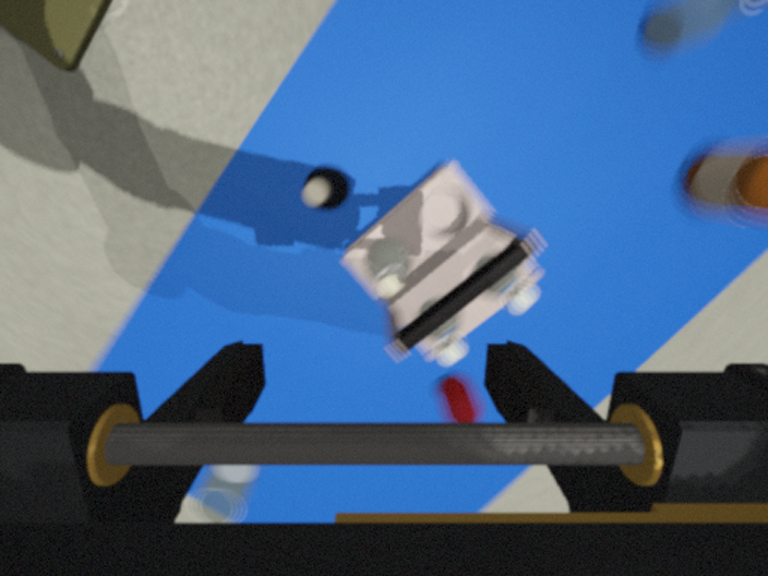

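```bash
python3 -c "
from h import *
plan((.53,.17,.32),74)"
```

```text
t 2.40 pos [ 0.4611 -0.019   0.3625] jaw 40.4 q [ 0.49  0.42 -0.81  1.88  0.36  0.98  0.24] F [1.  6.9 2.2] open 1.000
shift mm [ 99.2 174.6  44.1] turn [  0.52   0.18 -33.56]
```

>>> {"op": "send_rows", "data": {
  "moves": [0.02,0.034,0.008,0,0,-7,0.04,0.068,0.016,0,0,-14,0.06,0.102,0.024,0,0,-21,0.08,0.136,0.032,0,0,-28,0.1,0.17,0.04,0.5,0,-34]
}}

```text
clock: 2.82
tool_pos: [0.5254, 0.1654, 0.3244]
eef_rot: [0.133, 0.991, -0.001, 0.002]
contact_force: [1.1, -1.0, 0.7]
opening: 0.997
```

```bash
python3 -c "
from h import *
plan((.559,.28,.27),80)"
```

```text
t 2.82 pos [0.5254 0.1654 0.3244] jaw 74.7 q [ 0.12  0.63 -0.89  1.69  0.55  1.08  0.37] F [ 1.1 -1.   0.7] open 0.997
shift mm [ -1.9 119.5  54.2] turn [-0.09  0.21 -5.32]
```

>>> {"op": "send_rows", "data": {
  "moves": [0,0.035,0.015,0,0,-2,0,0.07,0.03,0,0,-4,-0.001,0.1,0.045,0,0.1,-5,-0.002,0.12,0.054,0,0.2,-5.3,-0.002,0.12,0.054,0,0.2,-5.3]
}}

```text
clock: 3.23
tool_pos: [0.5583, 0.2847, 0.2678]
eef_rot: [0.085, 0.996, 0.0, -0.002]
contact_force: [-0.5, 0.1, 1.5]
opening: 0.998
```

```bash
python3 - <<'E'
from h import *
s=imaging.snapshot('wrist'); save(s,'w2.png',k=1.5); W=cloud(s)
st=r.get_state(); print(st['tool_pos'])
for q,z in [('flask_mid',.064),('flask_neck',.095)]:
    for d in imaging.pinpoint(q,s)[:4]:
        u,v=pix(d['point']); print(q,round(d['score'],2),round(u),round(v),ray_z(s,u,v,z).round(4))
for d in imaging.silhouettes('flask_mid',s)[:3]:
    m=d['pixels'];P=W[m]; P=P[P[:,2]>.118]; vv,uu=np.nonzero(m); print(d['score'],(uu.min(),uu.max(),vv.min(),vv.max()),len(P),P.mean(0) if len(P) else '',np.ptp(P,0) if len(P) else '')
E
```

```text
[0.55857865 0.28223495 0.26880741]
flask_mid 0.81 276 174 [0.5611 0.3159 0.064 ]
flask_neck 0.92 278 179 [0.56   0.3161 0.095 ]
0.6 (np.int64(256), np.int64(292), np.int64(149), np.int64(196)) 336 [0.55939578 0.31534992 0.1267206 ] [0.0198356  0.02037008 0.01058673]
```

View pics/w2.png

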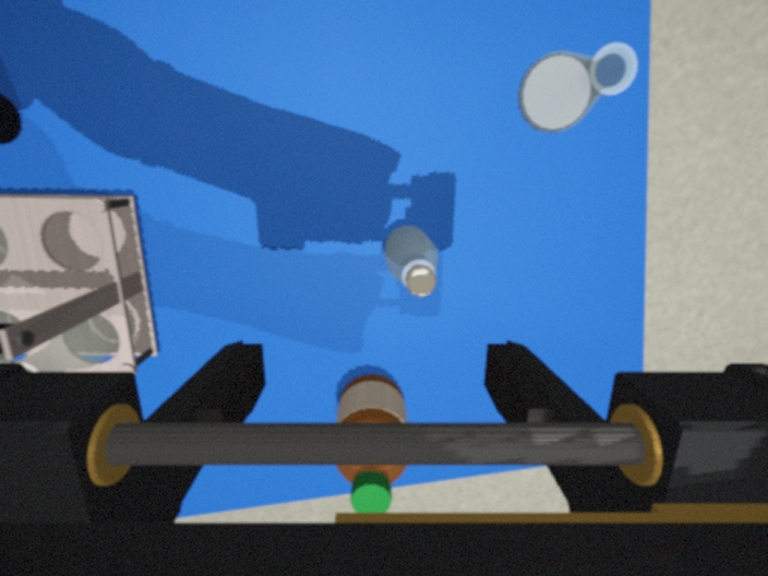

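```bash
python3 -c "
from h import *
plan((.555,.3165,.20),80);plan((.555,.3165,.106),80)"
```

```text
t 3.43 pos [0.5596 0.279  0.2706] jaw 79.9 q [-0.11  0.79 -0.84  1.54  0.64  1.1   0.3 ] F [-0.2  0.1 -0.5] open 1.002
shift mm [11.2 36.3 70.4] turn [-0.15  0.06 -0.13]
t 3.43 pos [0.5596 0.279  0.2706] jaw 79.9 q [-0.11  0.79 -0.84  1.54  0.64  1.1   0.3 ] F [-0.2  0.1 -0.5] open 1.002
shift mm [ 11.3  36.6 164.4] turn [-0.15  0.06 -0.13]
```

>>> {"op": "send_rows", "data": {
  "moves": [0.004,0.013,0.02,0,0,0,0.008,0.026,0.04,0,0,0,0.011,0.036,0.06,-0.1,0,0,0.011,0.0365,0.07,-0.1,0,-0.1,0.011,0.0365,0.07,-0.1,0,-0.1]
}}

```text
clock: 3.85
tool_pos: [0.5548, 0.3145, 0.1988]
eef_rot: [0.088, 0.996, -0.002, -0.001]
contact_force: [-0.1, 0.0, -0.7]
opening: 1.002
```

```bash
python3 -c "
from h import *
plan((.555,.3165,.106),80)"
```

```text
t 3.85 pos [0.5548 0.3145 0.1988] jaw 80.0 q [-0.19  0.89 -0.78  1.57  0.71  1.    0.21] F [-0.1  0.  -0.7] open 1.002
shift mm [ 0.1  2.5 92.8] turn [-0.26 -0.04 -0.05]
```

>>> {"op": "send_rows", "data": {
  "moves": [0,0.001,0.023,-0.2,0,0,0,0.0025,0.046,-0.2,0,0,0,0.0025,0.069,-0.2,0,0,0,0.0025,0.085,-0.2,0,0,0,0.0025,0.0925,-0.2,0,0]
}}

```text
clock: 4.27
tool_pos: [0.5557, 0.314, 0.1055]
eef_rot: [0.089, 0.996, -0.002, -0.001]
contact_force: [-0.6, -0.3, 0.3]
opening: 0.997
```

```bash
python3 -c "
from h import *
plan((.555,.3165,.106),80)
s=imaging.snapshot('wrist'); save(s,'w3.png',k=1.5)"
```

```text
t 4.27 pos [0.5557 0.314  0.1055] jaw 79.8 q [-0.22  1.   -0.7   1.62  0.82  0.85  0.12] F [-0.6 -0.3  0.3] open 0.997
shift mm [ 1.1  2.3 -0.5] turn [-0.21 -0.04 -0.18]
```

View pics/w3.png

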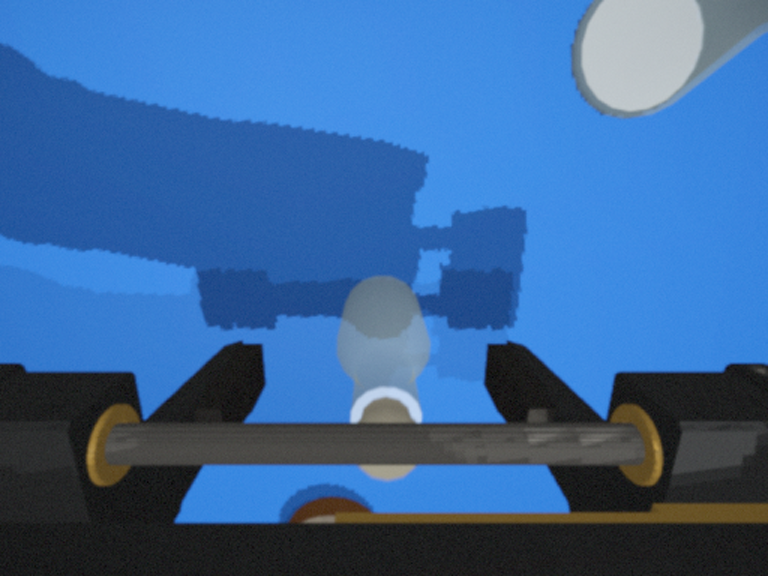

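>>> {"op": "send_rows", "data": {
  "moves": [0.001,0.002,0,-0.2,0,-0.2,0.001,0.002,0,-0.2,0,-0.2,0.001,0.002,0,-0.2,0,-0.2,0.001,0.002,0,-0.2,0,-0.2,0.001,0.002,0,-0.2,0,-0.2],
  "claw": 1,
  "grip_force": 22
}}

```text
clock: 4.73
tool_pos: [0.5552, 0.3165, 0.1059]
eef_rot: [0.087, 0.996, 0.0, -0.0]
contact_force: [-0.3, 0.7, -0.0]
opening: 0.641
```

>>> {"op": "send_rows", "data": {
  "moves": [0,0,0,0,0,0,0,0,0,0,0,0,0,0,0,0,0,0,0,0,0,0,0,0,0,0,0,0,0,0]
}}

```text
clock: 5.15
tool_pos: [0.5552, 0.3166, 0.1059]
eef_rot: [0.087, 0.996, 0.0, -0.0]
contact_force: [0.8, 0.4, -0.1]
opening: 0.263
```

```bash
python3 -c "
from h import *
plan((.555,.3165,.28),80)
s=imaging.snapshot('wrist'); save(s,'w4.png',k=1.5)"
```

```text
t 5.15 pos [0.5552 0.3166 0.1059] jaw 80.0 q [-0.23  1.   -0.71  1.62  0.82  0.84  0.12] F [ 0.8  0.4 -0.1] open 0.263
shift mm [   0.2   -0.  -174.1] turn [ 0.04 -0.02  0.03]
```

View pics/w4.png

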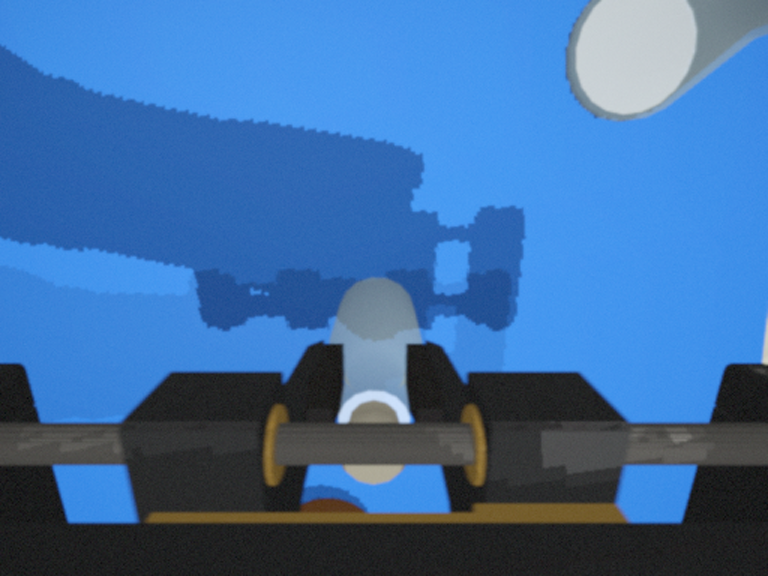

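>>> {"op": "send_rows", "data": {
  "moves": [0,0,0,0,0,0,0,0,-0.005,0,0,0,0,0,-0.015,0,0,0,0,0,-0.03,0,0,0,0,0,-0.05,0,0,0]
}}

```text
clock: 5.62
tool_pos: [0.5546, 0.3162, 0.1565]
eef_rot: [0.087, 0.996, -0.0, -0.001]
contact_force: [0.0, 0.5, 0.2]
opening: 0.26
```

>>> {"op": "send_rows", "data": {
  "moves": [0,0,-0.02,0,0,0,0,0,-0.045,0,0,0,0,0,-0.07,0,0,0,0,0,-0.1,0,0,0,0,0,-0.13,0,0,0]
}}

```text
clock: 6.03
tool_pos: [0.5544, 0.3162, 0.2893]
eef_rot: [0.086, 0.996, 0.0, -0.001]
contact_force: [1.0, -0.3, -1.0]
opening: 0.264
```

```bash
python3 -c "
from h import *
plan((.49,.14,.32),80)
s=imaging.snapshot('side'); save(s,'s5.png',k=1.5)"
```

```text
t 6.03 pos [0.5544 0.3162 0.2893] jaw 80.1 q [-0.17  0.79 -0.84  1.47  0.62  1.16  0.29] F [ 1.  -0.3 -1. ] open 0.264
shift mm [  33.2 -184.7  -30.7] turn [ 0.   -0.08  0.09]
```

View pics/s5.png

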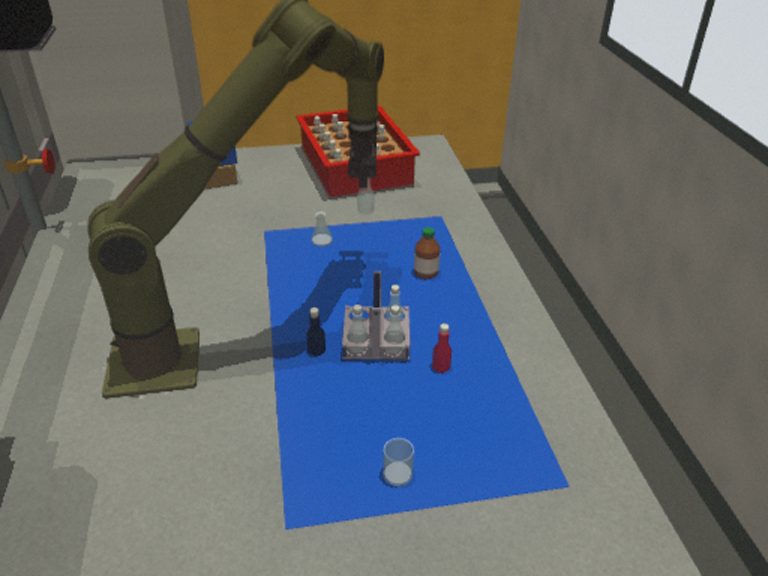

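>>> {"op": "send_rows", "data": {
  "moves": [0.006,-0.036,-0.006,0,0,0,0.013,-0.072,-0.012,0,0,0,0.02,-0.108,-0.018,0,0,0,0.026,-0.144,-0.024,0,0,0,0.033,-0.165,-0.03,0,0,0]
}}

```text
clock: 6.5
tool_pos: [0.494, 0.1577, 0.3253]
eef_rot: [0.088, 0.996, 0.002, 0.003]
contact_force: [1.3, 0.0, -0.5]
opening: 0.268
```

>>> {"op": "send_rows", "data": {
  "moves": [0,0,0,0,0,0,0,0,0,0,0,0,0,0,0,0,0,0,0,0,0,0,0,0,0,0,0,0,0,0]
}}

```text
clock: 6.92
tool_pos: [0.4941, 0.1594, 0.3254]
eef_rot: [0.087, 0.996, 0.003, 0.003]
contact_force: [-0.5, -0.8, -0.8]
opening: 0.266
```

```bash
python3 - <<'E'
from h import *
plan((.49,.04,.32),80)
s=imaging.snapshot('wrist'); save(s,'w6.png',k=1.5)
for q,z in [('carrier',0),('handle',.15),('empty_place',.011),('aboard1_mid',.075)]:
    for d in imaging.pinpoint(q,s)[:4]:
        u,v=pix(d['point']); print(q,round(d['score'],2),round(u),round(v),ray_z(s,u,v,z).round(4))
t=imaging.snapshot('top'); save(t,'t6.png',(200,140,340,260),5)
for q,z in [('carrier',0),('handle',.15),('empty_place',.011)]:
    for d in imaging.pinpoint(q,t)[:4]:
        u,v=pix(d['point']); print(q,round(d['score'],2),round(u),round(v),ray_z(t,u,v,z).round(4))
for d in imaging.silhouettes('carrier',t)[:1]:
    W=cloud(t); m=d['pixels']; np.save('/tmp/m',m); P=W[m]; P=P[(P[:,2]>.045)&(P[:,2]<.055)]; c=cv2.minAreaRect((P[:,:2]*1000).astype(np.float32)); print(c)
np.savez('/tmp/top6',**{k:t[k] for k in ['image','depth','mtx','rvec','tvec']});np.savez('/tmp/w6',**{k:s[k] for k in ['image','depth','mtx','rvec','tvec']})
E
```

```text
t 6.92 pos [0.4941 0.1594 0.3254] jaw 80.0 q [ 0.16  0.6  -0.93  1.79  0.55  1.03  0.42] F [-0.5 -0.8 -0.8] open 0.266
shift mm [ -16.6 -118.3    4.8] turn [0.36 0.35 0.  ]
carrier 0.8 155 200 [ 0.5367 -0.0145  0.    ]
handle 0.55 113 238 [ 0.5357 -0.015   0.15  ]
empty_place 0.87 173 174 [0.4971 0.032  0.011 ]
aboard1_mid 0.51 167 240 [0.5825 0.017  0.075 ]
carrier 0.78 273 207 [ 0.5248 -0.0017  0.    ]
handle 0.89 277 199 [ 0.5372 -0.0124  0.15  ]
empty_place 0.94 263 214 [0.4991 0.0346 0.011 ]
((533.0242309570312, -13.169403076171875), (149.8290252685547, 160.09255981445312), 79.65615844726562)
```

View pics/w6.png

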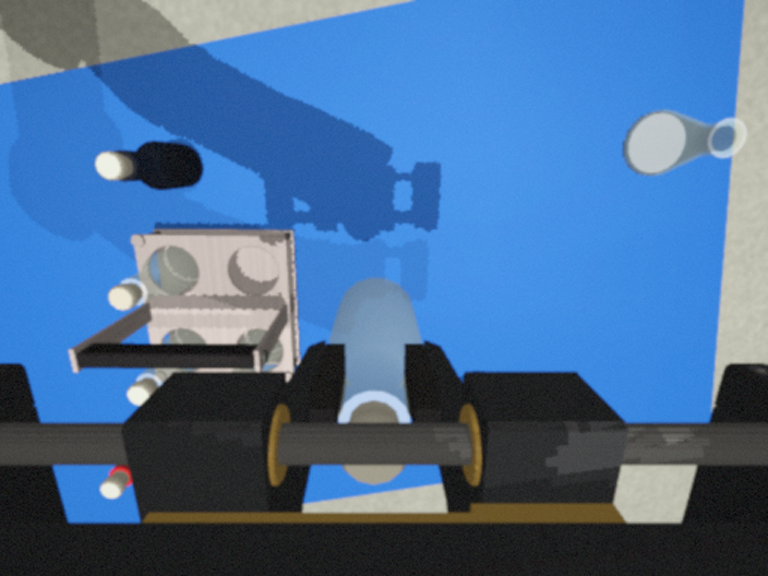

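View pics/t6.png

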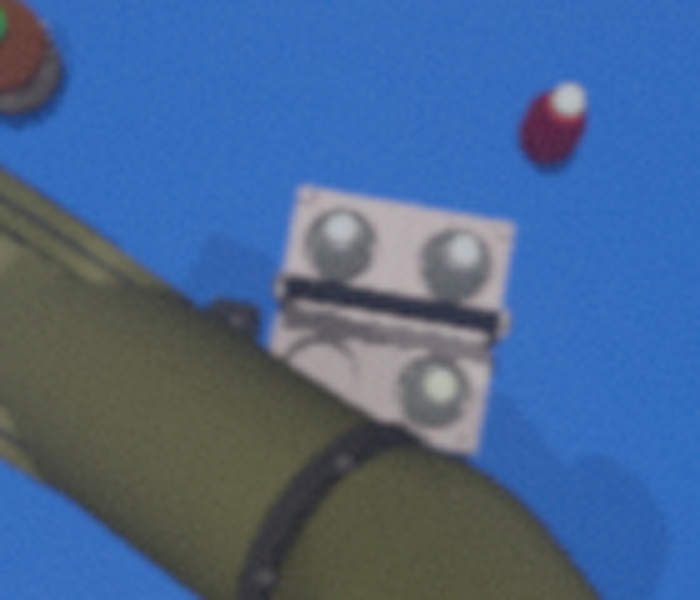

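```bash
python3 - <<'E'
from h import *
for n in ['w6','top','top6']:
    s=dict(np.load('/tmp/%s.npz'%n)); W=cloud(s); z=W[...,2]
    P=W[(z>.043)&(z<.056)&(abs(W[...,0]-.53)<.12)&(abs(W[...,1]+.01)<.13)]
    print(n,len(P),np.median(P[:,2]),P[:,:2].min(0).round(4),P[:,:2].max(0).round(4))
    Q=P[:,:2]; best=[]
    for x in np.arange(.485,.510,.0005):
        for y in np.arange(.020,.048,.0005):
            d=np.hypot(Q[:,0]-x,Q[:,1]-y); best.append(((( d>25.5e-3)&(d<31e-3)).sum()-3*(d<25.5e-3).sum(),x,y))
    best.sort(reverse=True); B=np.array(best[:12]); print(B[0],B[:,1:].mean(0))
    a=np.radians(79.66); ex=np.array([np.cos(a),np.sin(a)]); ey=np.array([-ex[1],ex[0]])
    u=Q@ex; v=Q@ey
    f=lambda t,k:np.percentile(t,k)
    print('edges u',f(u,.3),f(u,99.7),'v',f(v,.3),f(v,99.7))
    c=np.array([.533,-.0132]); print('pred u',c@ex-.075,c@ex+.075,'v',c@ey-.08,c@ey+.08)
    # angle: from top edge points fit
s=dict(np.load('/tmp/w6.npz')); print(ray_z(s,169.3,182,.049))
# handle in wrist : dark pixels
W=cloud(s); im=s['image'].astype(int)
m=(W[...,2]>.155)&(W[...,2]<.168)&(im.sum(2)<170); m[:,:30]=0; m[245:]=0; v,u=np.nonzero(m); Q=W[m]; print(len(Q),Q.mean(0)); print(cv2.minAreaRect((Q[:,:2]*1000).astype(np.float32)))
E
```

```text
w6 5114 0.048463242021096864 [ 0.4418 -0.0924] [0.6245 0.075 ]
[3.70e+02 4.98e-01 3.50e-02] [0.49775 0.035  ]
edges u 0.008548323929985639 0.15812215763869894 v -0.5977087103480498 -0.44757253220530446
pred u 0.00768203354136536 0.15768203354136534 v -0.6067133198709376 -0.4467133198709376
top 1133 0.04963091117276737 [ 0.441  -0.1377] [0.6488 0.0745]
[8.300e+01 4.975e-01 3.450e-02] [0.49741667 0.03441667]
edges u -0.007148003458230213 0.15763070259636885 v -0.6599263597295137 -0.4470549144983947
pred u 0.00768203354136536 0.15768203354136534 v -0.6067133198709376 -0.4467133198709376
top6 962 0.04969966081294139 [ 0.4444 -0.1364] [0.65   0.0644]
[4.500e+01 4.965e-01 3.500e-02] [0.497    0.034875]
edges u -0.008918612250578776 0.1571968533636504 v -0.6602462362728528 -0.44818887109106237
pred u 0.00768203354136536 0.15768203354136534 v -0.6067133198709376 -0.4467133198709376
[0.50059989 0.03545264 0.049     ]
1207 [ 0.53172326 -0.01246229  0.15969885]
((532.5298461914062, -12.884307861328125), (134.1260986328125, 12.495625495910645), 79.95272064208984)
```

```bash
python3 - <<'E'
from h import *
s=imaging.snapshot('wrist'); W=cloud(s); st=r.get_state(); p=np.array(st['tool_pos']); T=R.from_quat(st['eef_rot']).inv()
L=T.apply((W-p).reshape(-1,3)).reshape(W.shape)*1000
m=(abs(L[...,0])<25)&(abs(L[...,1])<14)&(L[...,2]<-19)&(L[...,2]>-26)
v,u=np.nonzero(m);Q=L[m]; print(len(Q)); 
if len(Q): print(Q.mean(0),Q.min(0),Q.max(0), (u.min(),u.max(),v.min(),v.max()))
# body/shoulder/foot: points below
for lo,hi in [(30,50),(50,100),(100,115)]:
    m=(abs(L[...,0])<40)&(abs(L[...,1])<30)&(L[...,2]>lo)&(L[...,2]<hi); Q=L[m]; print(lo,len(Q),Q.min(0) if len(Q) else '',Q.max(0) if len(Q) else '')
E
```

```text
474
[ -7.75666054  -0.27199232 -21.31454847] [-15.59586544 -13.89770125 -23.25837387] [ 10.18218831  13.82414376 -19.02581896] (np.int64(220), np.int64(284), np.int64(271), np.int64(322))
30 1296 [ -3.08888238 -21.22799976  30.08242111] [15.79069186 19.6833356  49.99430777]
50 1011 [ -1.73638977 -22.24947905  50.02645351] [16.54363605 20.59529179 99.99217956]
100 34 [  7.62666037 -16.96113852 100.2727976 ] [ 15.95938572  16.46894769 102.78679379]
```

```bash
python3 -c "
from h import *
plan((.4926,.0358,.30),79.7)"
```

```text
t 7.47 pos [0.494  0.1577 0.3253] jaw 79.9 q [ 0.17  0.6  -0.93  1.79  0.55  1.03  0.42] F [-0.2  0.4 -1.7] open 0.263
shift mm [ -19.9 -120.4   24.9] turn [0.28 0.35 0.19]
```

>>> {"op": "send_rows", "data": {
  "moves": [-0.004,-0.024,0.004,0,0,0,-0.008,-0.05,0.008,0.1,0.1,0,-0.013,-0.08,0.014,0.2,0.2,0.1,-0.017,-0.105,0.02,0.3,0.3,0.2,-0.02,-0.12,0.025,0.3,0.35,0.2]
}}

```text
clock: 7.88
tool_pos: [0.4925, 0.0326, 0.2991]
eef_rot: [0.091, 0.996, -0.001, -0.001]
contact_force: [0.8, 0.6, -1.3]
opening: 0.266
```

>>> {"op": "send_rows", "data": {
  "moves": [0,0,0,0,0,0,0,0,0,0,0,0,0,0,0,0,0,0,0,0,0,0,0,0,0,0,0,0,0,0]
}}

```text
clock: 8.3
tool_pos: [0.4927, 0.0344, 0.2997]
eef_rot: [0.09, 0.996, -0.001, 0.0]
contact_force: [0.1, 0.7, -0.8]
opening: 0.267
```

```bash
python3 -c "
from h import *
plan((.4926,.0358,.24),79.7)"
```

```text
t 8.30 pos [0.4927 0.0344 0.2997] jaw 79.6 q [ 0.41  0.6  -0.93  1.88  0.59  0.96  0.59] F [ 0.1  0.7 -0.8] open 0.267
shift mm [ 0.3  1.5 59.7] turn [-0.1   0.01 -0.06]
```

>>> {"op": "send_rows", "data": {
  "moves": [0,0.001,0.02,0,0,0,0,0.0015,0.05,0,0,0,0,0.0015,0.08,-0.1,0,0,0,0.0015,0.105,-0.1,0,0,0,0.0015,0.12,-0.1,0,0]
}}

```text
clock: 8.72
tool_pos: [0.492, 0.0364, 0.1777]
eef_rot: [0.089, 0.996, -0.0, -0.001]
contact_force: [0.6, -0.6, -0.6]
opening: 0.267
```

>>> {"op": "send_rows", "data": {
  "moves": [0,0,0,0,0,0,0,0,0,0,0,0,0,0,0,0,0,0,0,0,0,0,0,0,0,0,0,0,0,0]
}}

```text
clock: 9.13
tool_pos: [0.4928, 0.0367, 0.1788]
eef_rot: [0.089, 0.996, 0.0, -0.0]
contact_force: [0.5, -0.0, -1.5]
opening: 0.265
```

```bash
python3 -c "
from h import *
plan((.4926,.0358,.117),79.7)
s=imaging.snapshot('wrist'); save(s,'w8.png',k=1.5)
s=imaging.snapshot('side'); save(s,'s8.png',(200,150,320,270),5)"
```

```text
t 9.13 pos [0.4928 0.0367 0.1788] jaw 79.7 q [ 0.29  0.76 -0.77  2.02  0.83  0.71  0.38] F [ 0.5 -0.  -1.5] open 0.265
shift mm [ 0.  -0.9 61.8] turn [ 0.02 -0.    0.04]
```

View pics/w8.png

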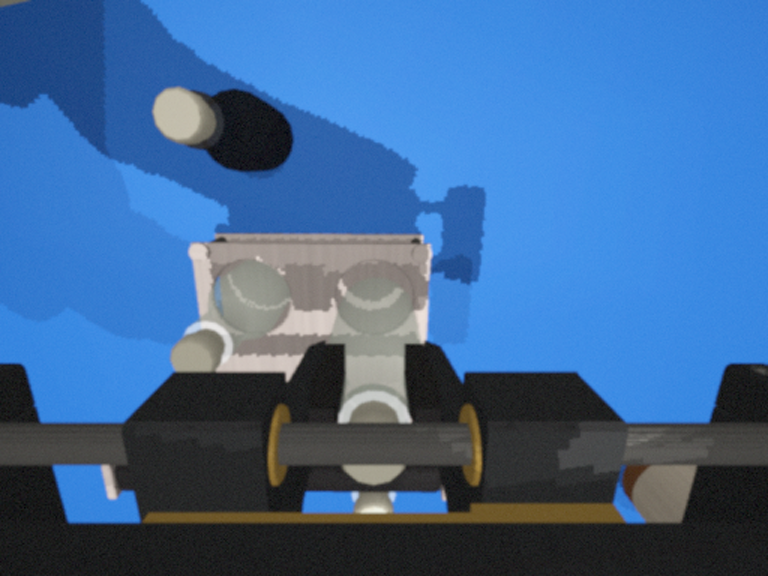

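View pics/s8.png

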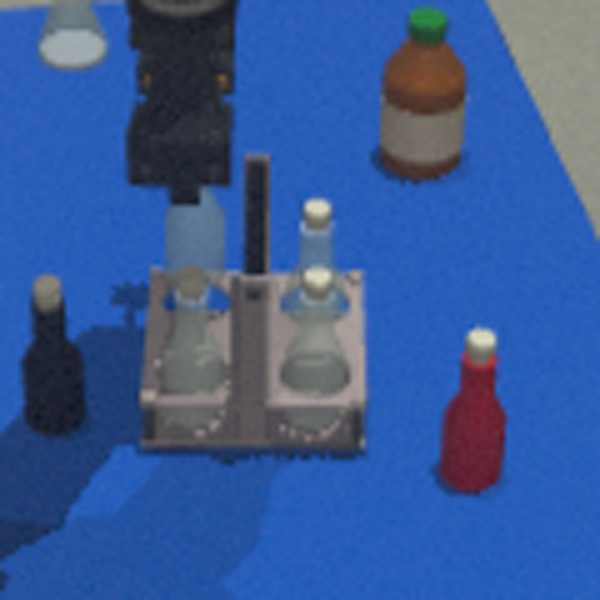

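>>> {"op": "send_rows", "data": {
  "moves": [0,-0.0005,0.006,0,0,0,0,-0.001,0.013,0,0,0,0,-0.001,0.021,0,0,0,0,-0.001,0.029,0,0,0,0,-0.001,0.035,0,0,0]
}}

```text
clock: 9.65
tool_pos: [0.4918, 0.0352, 0.1422]
eef_rot: [0.09, 0.996, -0.0, -0.001]
contact_force: [0.1, -0.1, -0.8]
opening: 0.267
```

```bash
python3 -c "
from h import *
plan((.4926,.0358,.117),79.7)"
```

```text
t 9.65 pos [0.4918 0.0352 0.1422] jaw 79.7 q [ 0.26  0.81 -0.7   2.05  0.92  0.63  0.31] F [ 0.1 -0.1 -0.8] open 0.267
shift mm [-0.7  0.7 25.2] turn [-0.04 -0.11  0.03]
```

Foot at 36 mm, inside the hole (49 mm plate), no contact force. Continuing slowly to just above the floor.

>>> {"op": "send_rows", "data": {
  "moves": [-0.0005,0.0005,0.006,0,0,0,-0.0007,0.0007,0.012,0,-0.1,0,-0.0007,0.0007,0.017,0,-0.1,0,-0.0007,0.0007,0.021,0,-0.1,0,-0.0007,0.0007,0.0225,0,-0.1,0]
}}

```text
clock: 10.07
tool_pos: [0.4924, 0.0358, 0.119]
eef_rot: [0.089, 0.996, -0.0, -0.0]
contact_force: [-0.4, 1.2, -0.2]
opening: 0.264
```

>>> {"op": "send_rows", "data": {
  "moves": [0,0,0.0005,0,0,0,0,0,0.001,0,0,0,0,0,0.0015,0,0,0,0,0,0.002,0,0,0,0,0,0.002,0,0,0]
}}

```text
clock: 10.48
tool_pos: [0.4925, 0.0358, 0.1171]
eef_rot: [0.089, 0.996, -0.0, -0.0]
contact_force: [-0.1, 0.3, -0.7]
opening: 0.267
```

```bash
python3 -c "
from h import *
plan((.4926,.0358,.117),79.7)"
```

```text
t 10.48 pos [0.4925 0.0358 0.1171] jaw 79.7 q [ 0.22  0.85 -0.65  2.06  0.98  0.58  0.25] F [-0.1  0.3 -0.7] open 0.267
shift mm [-0.1  0.   0.1] turn [-0.04 -0.04  0.04]
```

>>> {"op": "send_rows", "data": {
  "moves": [0,0,0.0003,0,0,0,0,0,0.0005,0,0,0,0,0,0.0008,0,0,0,0,0,0.001,0,0,0,0,0,0.001,0,0,0]
}}

```text
clock: 10.9
tool_pos: [0.4928, 0.036, 0.1167]
eef_rot: [0.089, 0.996, -0.0, 0.0]
contact_force: [-0.3, -0.0, 4.5]
opening: 0.263
```

```bash
python3 -c "
from h import *
plan((.4926,.0358,.117),79.7)
s=imaging.snapshot('side'); save(s,'s9.png',(200,150,320,270),5)"
```

```text
t 10.90 pos [0.4928 0.036  0.1167] jaw 79.7 q [ 0.22  0.85 -0.65  2.06  0.99  0.58  0.25] F [-0.3 -0.   4.5] open 0.263
shift mm [ 0.2 -0.3 -0.3] turn [-0.03  0.02  0.04]
```

View pics/s9.png

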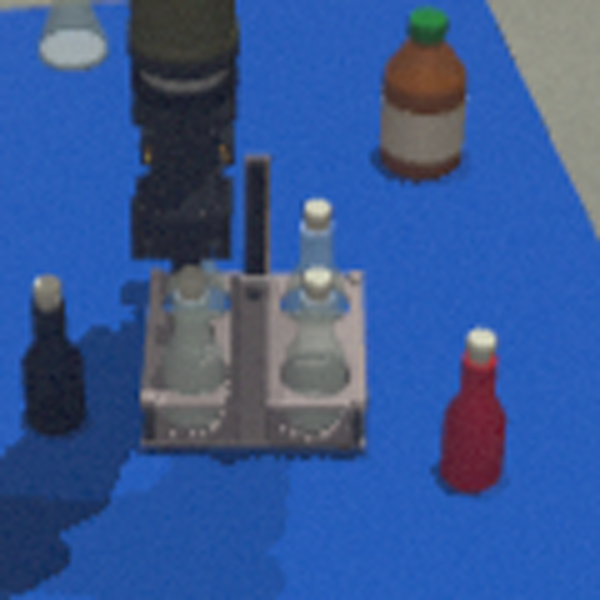

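>>> {"op": "send_rows", "data": {
  "moves": [0,0,0,0,0,0,0,0,0,0,0,0,0,0,0,0,0,0,0,0,0,0,0,0,0,0,0,0,0,0],
  "claw": -0.2
}}

```text
clock: 11.37
tool_pos: [0.4927, 0.036, 0.1165]
eef_rot: [0.089, 0.996, -0.0, 0.0]
contact_force: [0.4, 0.2, 0.8]
opening: 0.594
```

>>> {"op": "send_rows", "data": {
  "moves": [0,0,0,0,0,0,0,0,0,0,0,0,0,0,-0.005,0,0,0,0,0,-0.015,0,0,0,0,0,-0.03,0,0,0]
}}

```text
clock: 11.78
tool_pos: [0.492, 0.0358, 0.1463]
eef_rot: [0.089, 0.996, -0.001, -0.001]
contact_force: [0.0, 0.2, 0.1]
opening: 0.599
```

>>> {"op": "send_rows", "data": {
  "moves": [0,0,-0.02,0,0,0,0,0,-0.045,0,0,0,0,0,-0.07,0,0,0,0,0,-0.1,0,0,0,0,0,-0.12,0,0,0]
}}

```text
clock: 12.2
tool_pos: [0.4925, 0.0365, 0.2689]
eef_rot: [0.089, 0.996, -0.0, -0.0]
contact_force: [0.8, 0.4, -0.3]
opening: 0.601
```

```bash
python3 -c "
from h import *
plan((.47,-.015,.30),45)
s=imaging.snapshot('side'); save(s,'s10.png',(200,150,320,270),5)"
```

```text
t 12.20 pos [0.4925 0.0365 0.2689] jaw 79.8 q [ 0.38  0.64 -0.9   1.93  0.64  0.89  0.55] F [ 0.8  0.4 -0.3] open 0.601
shift mm [ 13.  -54.6 -31.1] turn [-2.00e-02 -1.00e-02  3.48e+01]
```

View pics/s10.png

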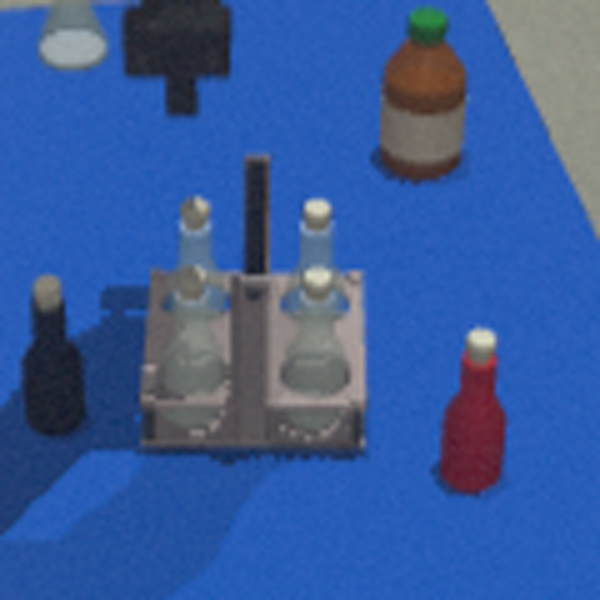

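>>> {"op": "send_rows", "data": {
  "moves": [0.002,-0.011,-0.006,0,0,7,0.005,-0.022,-0.012,0,0,14,0.008,-0.033,-0.018,0,0,21,0.01,-0.044,-0.024,0,0,28,0.013,-0.055,-0.03,0,0,35]
}}

```text
clock: 12.67
tool_pos: [0.4709, -0.015, 0.302]
eef_rot: [0.387, 0.922, 0.001, 0.002]
contact_force: [-0.2, -0.1, 0.3]
opening: 0.596
```

```bash
python3 -c "
from h import *
plan((.50,-.015,.30),10)"
```

```text
t 12.67 pos [ 0.4709 -0.015   0.302 ] jaw 44.5 q [ 0.44  0.52 -0.77  1.95  0.48  0.86  0.19] F [-0.2 -0.1  0.3] open 0.596
shift mm [-20.4  20.7   2.1] turn [ 0.28  0.09 34.46]
```

>>> {"op": "send_rows", "data": {
  "moves": [-0.004,0.004,0,0,0,7,-0.008,0.008,0,0,0,14,-0.012,0.012,0,0,0,21,-0.016,0.016,0,0,0,28,-0.02,0.02,0,0,0,35]
}}

```text
clock: 13.08
tool_pos: [0.4991, -0.0152, 0.3022]
eef_rot: [0.649, 0.761, 0.002, 0.002]
contact_force: [0.0, -0.1, -0.1]
opening: 0.601
```

```bash
python3 -c "
from h import *
plan((.515,-.013,.30),-10.3)"
```

```text
t 13.08 pos [ 0.4991 -0.0152  0.3022] jaw 9.1 q [ 0.32  0.52 -0.59  1.88  0.37  0.85 -0.3 ] F [ 0.  -0.1 -0.1] open 0.601
shift mm [-0.4 16.   2.3] turn [ 0.27 -0.05 19.43]
```

>>> {"op": "send_rows", "data": {
  "moves": [0,0.005,0,0,0,6.5,0,0.01,0.001,0,0,13,0,0.016,0.002,0.2,0,19.5,0,0.016,0.002,0.2,0,19.5,0,0.016,0.002,0.2,0,19.5]
}}

```text
clock: 13.5
tool_pos: [0.5146, -0.0124, 0.3003]
eef_rot: [0.767, 0.642, 0.001, 0.0]
contact_force: [-0.1, -1.0, -0.3]
opening: 0.594
```

```bash
python3 - <<'E'
from h import *
plan((.533,-.0128,.21),-10.3)
s=imaging.snapshot('wrist'); save(s,'w11.png',k=1.5); W=cloud(s); im=s['image'].astype(int)
m=(W[...,2]>.154)&(W[...,2]<.168)&(abs(W[...,0]-.53)<.05)&(abs(W[...,1]+.013)<.09)
Q=W[m]; print(len(Q),Q.mean(0),cv2.minAreaRect((Q[:,:2]*1000).astype(np.float32)))
for d in imaging.pinpoint('handle',s)[:2]:
    u,v=pix(d['point']); print(d['score'],u,v,ray_z(s,u,v,.15))
E
```

```text
t 13.50 pos [ 0.5146 -0.0124  0.3003] jaw -10.2 q [ 0.24  0.53 -0.48  1.84  0.31  0.85 -0.57] F [-0.1 -1.  -0.3] open 0.594
shift mm [ 2.8 18.1 90.3] turn [ 0.04 -0.05  0.14]
2064 [ 0.53524177 -0.00746359  0.16007249] ((534.794921875, -12.091728210449219), (148.43800354003906, 19.434972763061523), 79.5972900390625)
0.72 266.8032 185.8944 [ 0.53201037 -0.01545176  0.15      ]
```

View pics/w11.png

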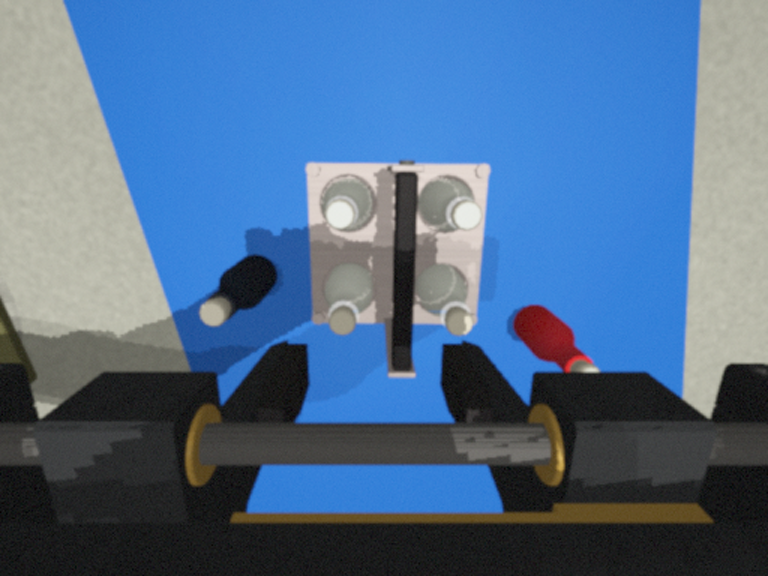

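>>> {"op": "send_rows", "data": {
  "moves": [0.001,0.008,0.015,0,0,0,0.002,0.016,0.035,0,0,0,0.003,0.019,0.06,0,0,0,0.003,0.019,0.08,0,0,0.1,0.003,0.019,0.09,0,0,0.1]
}}

```text
clock: 14.02
tool_pos: [0.5322, -0.0133, 0.2082]
eef_rot: [0.767, 0.641, -0.001, -0.001]
contact_force: [-0.3, -0.2, 0.0]
opening: 0.6
```

```bash
python3 -c "
from h import *
plan((.5338,-.0125,.156),-10.3)"
```

```text
t 14.02 pos [ 0.5322 -0.0133  0.2082] jaw -10.2 q [ 0.19  0.67 -0.41  1.89  0.41  0.66 -0.65] F [-0.3 -0.2  0. ] open 0.600
shift mm [ 1.1  1.7 52.2] turn [-0.19 -0.02  0.1 ]
```

>>> {"op": "send_rows", "data": {
  "moves": [0.001,0.0015,0.01,-0.1,0,0,0.001,0.0015,0.025,-0.2,0,0.1,0.001,0.0015,0.04,-0.2,0,0.1,0.001,0.0015,0.05,-0.2,0,0.1,0.001,0.0015,0.052,-0.2,0,0.1]
}}

```text
clock: 14.43
tool_pos: [0.5329, -0.0126, 0.155]
eef_rot: [0.768, 0.641, -0.001, -0.001]
contact_force: [-0.2, -0.2, -0.2]
opening: 0.601
```

>>> {"op": "send_rows", "data": {
  "moves": [0,0,0,0,0,0,0,0,0,0,0,0,0,0,0,0,0,0,0,0,0,0,0,0,0,0,0,0,0,0]
}}

```text
clock: 14.85
tool_pos: [0.5333, -0.0126, 0.1556]
eef_rot: [0.768, 0.641, -0.0, -0.0]
contact_force: [0.1, 0.1, -0.6]
opening: 0.595
```

```bash
python3 -c "
from h import *
plan((.5338,-.0125,.156),-10.3)
s=imaging.snapshot('wrist'); save(s,'w12.png',k=1.5)
s=imaging.snapshot('side'); save(s,'s12.png',(200,130,320,250),5)"
```

```text
t 14.85 pos [ 0.5333 -0.0126  0.1556] jaw -10.3 q [ 0.15  0.75 -0.35  1.93  0.47  0.54 -0.71] F [ 0.1  0.1 -0.6] open 0.595
shift mm [ 0.2  0.5 -0.4] turn [-0.04 -0.01  0.03]
```

View pics/w12.png

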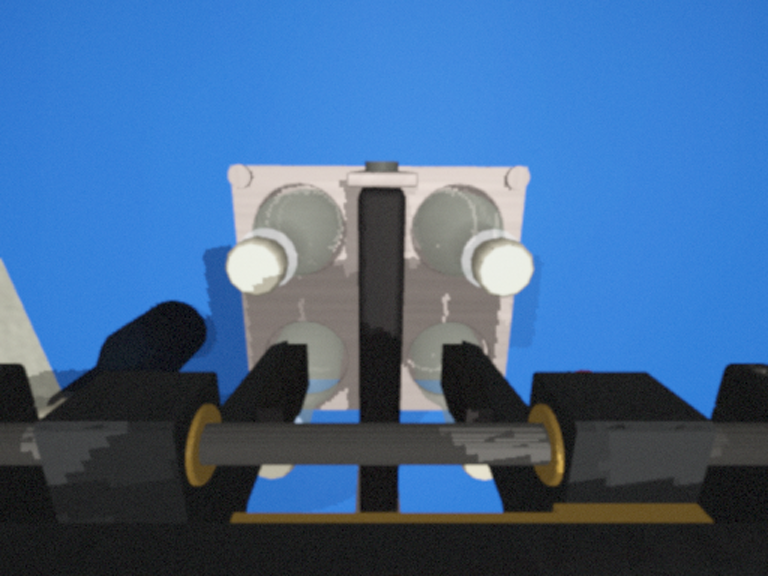

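View pics/s12.png

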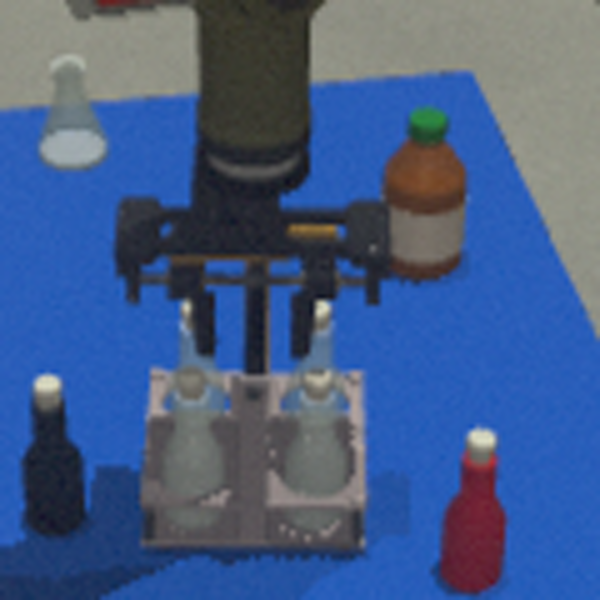

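>>> {"op": "send_rows", "data": {
  "moves": [0,0.0005,0,0,0,0,0,0.0005,0,0,0,0,0,0.0005,0,0,0,0,0,0.0005,0,0,0,0,0,0.0005,0,0,0,0],
  "claw": 1,
  "grip_force": 55
}}

```text
clock: 15.37
tool_pos: [0.5336, -0.0127, 0.1554]
eef_rot: [0.768, 0.641, -0.0, -0.0]
contact_force: [-0.6, -0.9, 0.0]
opening: 0.244
```

>>> {"op": "send_rows", "data": {
  "moves": [0,0,0,0,0,0,0,0,0,0,0,0,0,0,0,0,0,0,0,0,0,0,0,0,0,0,0,0,0,0]
}}

```text
clock: 15.78
tool_pos: [0.5343, -0.0127, 0.1555]
eef_rot: [0.768, 0.641, 0.0, -0.0]
contact_force: [1.9, -0.6, -2.1]
opening: 0.152
```

>>> {"op": "send_rows", "data": {
  "moves": [0,0,0,0,0,0,0,0,-0.001,0,0,0,0,0,-0.003,0,0,0,0,0,-0.006,0,0,0,0,0,-0.01,0,0,0]
}}

```text
clock: 16.2
tool_pos: [0.5329, -0.0128, 0.165]
eef_rot: [0.767, 0.641, -0.001, -0.001]
contact_force: [0.0, 0.7, -8.6]
opening: 0.152
```

```bash
python3 -c "
from h import *
plan((.5336,-.0127,.256),-10.3)
s=imaging.snapshot('side'); save(s,'s13.png',(200,130,320,250),5)"
```

```text
t 16.20 pos [ 0.5329 -0.0128  0.165 ] jaw -10.3 q [ 0.16  0.74 -0.36  1.93  0.46  0.56 -0.69] F [ 0.   0.7 -8.6] open 0.152
shift mm [  0.2   0.4 -91. ] turn [-0.17  0.02  0.04]
```

View pics/s13.png

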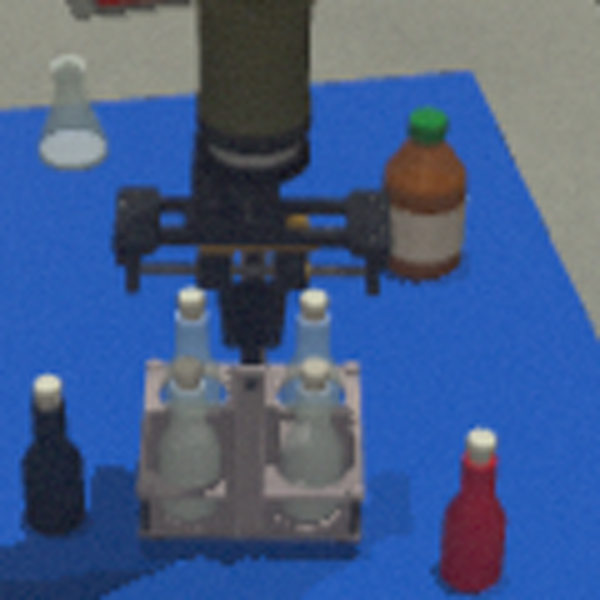

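>>> {"op": "send_rows", "data": {
  "moves": [0,0,-0.006,0,0,0,0,0,-0.013,-0.1,0,0,0,0,-0.021,-0.1,0,0,0,0,-0.029,-0.2,0,0,0,0,-0.037,-0.2,0,0]
}}

```text
clock: 16.67
tool_pos: [0.5338, -0.0127, 0.2041]
eef_rot: [0.768, 0.641, 0.001, 0.001]
contact_force: [1.4, -0.5, -8.3]
opening: 0.15
```

```bash
python3 -c "
from h import *
plan((.5336,-.0127,.2565),-10.3)"
```

```text
t 16.67 pos [ 0.5338 -0.0127  0.2041] jaw -10.3 q [ 0.18  0.68 -0.4   1.9   0.42  0.65 -0.66] F [ 1.4 -0.5 -8.3] open 0.150
shift mm [ -0.   -0.  -52.4] turn [ 0.19 -0.01  0.04]
```

>>> {"op": "send_rows", "data": {
  "moves": [0,0,-0.01,0.1,0,0,0,0,-0.02,0.1,0,0,0,0,-0.031,0.1,0,0,0,0,-0.042,0.1,0,0,0,0,-0.049,0.1,0,0]
}}

```text
clock: 17.08
tool_pos: [0.5339, -0.0126, 0.2547]
eef_rot: [0.768, 0.641, 0.001, 0.001]
contact_force: [0.7, -0.4, -7.9]
opening: 0.153
```

>>> {"op": "send_rows", "data": {
  "moves": [0,0,-0.001,0,0,0,0,0,-0.002,0,0,0,0,0,-0.002,0,0,0,0,0,-0.002,0,0,0,0,0,-0.002,0,0,0]
}}

```text
clock: 17.5
tool_pos: [0.5335, -0.0127, 0.2561]
eef_rot: [0.768, 0.641, 0.001, 0.001]
contact_force: [-0.1, -0.1, -7.6]
opening: 0.15
```

>>> {"op": "send_rows", "data": {
  "moves": [0,0,0,0,0,0,0,0,0,0,0,0,0,0,0,0,0,0,0,0,0,0,0,0,0,0,0,0,0,0]
}}

```text
clock: 17.92
tool_pos: [0.5335, -0.0127, 0.2561]
eef_rot: [0.767, 0.641, 0.001, 0.001]
contact_force: [0.3, 0.2, -7.5]
opening: 0.149
```

```bash
python3 - <<'E'
from h import *
plan((.5336,-.0127,.256),-10.3)
s=imaging.snapshot('side'); save(s,'s14.png',k=1.5)
w=imaging.snapshot('wrist'); save(w,'w14.png',k=1.5); W=cloud(w)
P=W[(W[...,2]>.135)&(W[...,2]<.16)&(abs(W[...,0]-.534)<.09)&(abs(W[...,1]+.013)<.09)]
A=np.c_[P[:,:2],np.ones(len(P))]
z=P[:,2].copy(); k=np.ones(len(P),bool)
for _ in range(5):
    c=np.linalg.lstsq(A[k],z[k],rcond=None)[0]; k=abs(A@c-z)<.003
print('plate plane',k.sum(),'tilt deg',np.degrees(c[:2]),'z at centre',c@[.5336,-.0127,1],np.std((A@c-z)[k]))
st=r.get_state(); print(np.abs(st['qd']).max(),st['moment'])
E
```

```text
t 17.92 pos [ 0.5335 -0.0127  0.2561] jaw -10.3 q [ 0.22  0.61 -0.45  1.84  0.36  0.77 -0.61] F [ 0.3  0.2 -7.5] open 0.149
shift mm [0.  0.1 0.1] turn [ 0.1  -0.01  0.04]
plate plane 10341 tilt deg [0.09808988 0.07786053] z at centre 0.14930039929318983 0.0007885859176878245
0.0008216832510603959 [-0.04458122 -0.02753237  0.00325025]
```

View pics/s14.png

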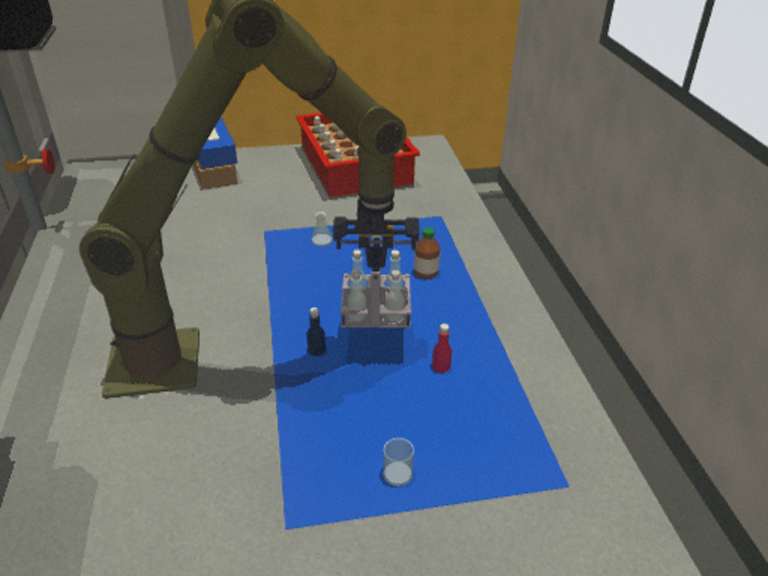

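View pics/w14.png

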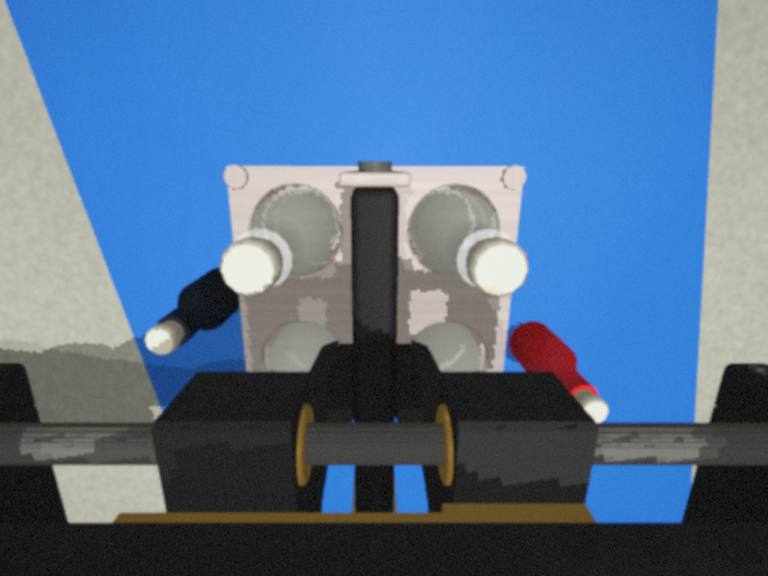

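The side view shows the carrier raised over its shadow (about pixel 376,300) with four stoppers in it. The amber bottle (427,253), conical flask (321,230) and beaker (398,462) have not moved. Level and still, so I'm handing in.

```bash
python3 -c "
from h import *
print(r.finish_job())"
```

```text
the job is handed in; nothing more can be done
None
```

The clear stoppered flask is in the carrier's empty place, and the arm is holding the loaded carrier by the middle of its handle, about 10 cm above the bench. I handed the job in at about 18 s on the robot's clock.

- **Flask:** I gripped it by the neck, not touching the black and red look-alikes, and lowered it until it touched the carrier floor with 4.5 N. The tool height then matched a fully seated flask, and I released it.
- **Lift:** I gripped the handle across its middle at 55 N and lifted straight up, with no sign of slipping.
- **Last checks:**
  - The guide plate was at 149 mm, which is 100 mm of lift, and tilted by about 0.1°.
  - The joints were still and the wrist carried 7.5 N, in line with the stated 0.8 kg.
  - All four flasks showed in the carrier. By eye, the amber bottle, conical flask and beaker were where they started.
- **Disagreements:** Some of the network's carrier and handle points were up to about 15 mm from the measured geometry, and others pointed at the wrong thing. I used the depth fits of the plate, hole and handle instead, which agreed to about 2 mm. No check failed.

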